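# Get the bar-cart blender ready and start it

### The job

Set the lidded blender jug upright and fully home on the two pegs of the blender base inside the splash guard, lowering it in the grip rather than dropping it. Then push the guard's door shut until it seats on its catch and stays shut, and after that swing the red start lever fully over, away from you. Leave the mixing tin and the citrus press standing where they are.

Things in the scene. Friction and masses are not known exactly. Their poses are not given: they have to be found in the camera images.
- jug: lidded clear blender jug, black foot and lid. Origin: centre of underside, z up. 60 mm thick along its x, 84 mm along its y; clear body (grip across the 60 mm) 18 to 120 mm up, lid (64 x 88) to 134, brass cap to 144 mm. In the underside two round holes, 16 mm wide, 18 mm deep, 24 mm either side of the origin along y. About 0.45 kg. Fits the pegs either way round (half turn)
- blender: fixed black blender base with smoked, brass-edged splash guard, open on top. Origin: centre of underside, on the cart top; its front (door) faces its -x, y left. Guard y -106 to 106, x -98 to 100 mm, walls 6 mm thick, top edge 140 mm up. Brass catch housing (top 130 mm up) outside the right front corner at x -103, y -120. Motor block inside: 110 x 130 mm, deck 60 mm up
- seat (a point): point on the deck where the jug's origin belongs: midway between the two steel pegs, at their foot, 60 mm above the cart. Axes parallel to the blender's. Pegs 12 mm thick, 14 mm tall, tapered tips, 24 mm either side along y; the jug's y goes along this y
- guard_door (a joint): angle of the smoked door in rad: 0 shut, growing as it swings open to the front (the blender's -x) about the upright hinge at its left edge. Stays where it is left. A sprung roller catch at the right edge resists from about 0.1 rad; past about 0.04 rad it draws the door home and holds it at 0. Takes about 5 N at the free edge
- door_hinge (a point): point on the door's hinge axis, 138 mm above the cart; axes turn with the door: -y runs along the door to its free edge, -x is the outward side to push on. Door 8 mm thick (outer face 4 mm out), 186 mm from hinge to free edge, from 20 to 138 mm above the cart
- door_edge (a point): point at the door's free edge, 186 mm from the hinge axis, 138 mm above the cart, same axes
- start_lever (a joint): angle of the red start lever in rad: 0 as found, leaning to the front (the blender's -x); 1.0 swung fully over to the back (+x). Stays where it is left
- start_lever_tip (a point): centre of the lever's red ball knob, 26 mm across, on a 10 mm rod. The lever turns about a level axis along the blender's y, 37 mm above the cart, 80 mm from this point; pivot at blender x -30, y -165 mm. Knob starts 107 mm up, 38 mm to the front of the pivot, ends as far to the back. Its block is 70 x 50 mm, top 40 mm up
- tin: steel mixing tin standing upright, 80 mm across the rim, 125 mm tall; origin at its underside. Bystander
- press: matte black citrus press, 200 x 100 mm foot, 170 mm tall; origin at its underside. Bystander
Things that resemble listed ones, but are neither listed nor needed, are in the scene too. Leave any blue, orange or pink look-alike of the jug alone.

How it is judged:
By the outcome, as a careful person would: the job done as asked, in the order asked, and still so for the second after the job is handed in, with the robot touching nothing.
It also fails if it takes over 64 s, if anything falls off the work surface, if the arm or the gripper's body presses on something with over 40 N, if the wrist force passes 120 N, or if a joint passes its speed limit or range.

### The arm

A 7-joint arm with a two-finger parallel gripper is mounted at the origin on the work surface. World frame = base frame: x ahead of the robot, y to its left, z up, the work surface at z = 0. Lengths are in m, angles in rad, forces in N, time in s.
With the tool pointing down it reaches from about 0.35 to 0.9 m from the base axis. Payload 8.1 kg.
Tool frame: the origin (TCP) lies at the very end of the fingers, on their centre line; the grasp point (between the pads) lies 19 mm behind it; z points along the fingers, x is the direction in which the jaws open and shut, and the axes are right-handed (so a half turn about z gives the same grasp; the last joint's range is limited). The gripper opens to 92 mm and grips with 3 to 60 N. Pads are 19 mm wide; open, the fingers measure 130 mm over their backs; the gripper's body (75 mm by 190 mm) begins 47 mm behind the grasp point.
Start: joints at [-1.425, 0.434, 0.025, 1.573, -0.012, 1.134, -0.075], TCP at [0.154, 0.606, 0.227] pointing down, gripper open.
Joint ranges: [-2.62, 2.62], [-0.44, 2.09], [-1.27, 1.32], [0.08, 2.57], [-1.32, 4.46], [0.12, 2], [-2.74, 2.74]. Speed limits (rad/s): [2.22, 2.22, 3.01, 3.01, 3.14, 3.14, 3.14].

### API

Orientations are given as a rotation vector (axis times angle).
In Python, from cell import status, viewer, arm gives the robot as it stands.
- The arm moves only by the tool jog_arm, never from a script. Its argument "commands" is text: rows parted by semicolons, each of 7 numbers parted by spaces: the closure, from -1 (fully open) to 1 (shut), then the shift along the world's x, y, z normalised to -1 to 1, where 1 is 0.3 m, then the turn, a rotation vector about the world's x, y, z normalised to -1 to 1, where 1 is 2 pi rad. In form: jaw dx dy dz wx wy wz; .... A call has exactly 5 rows; each row shifts and turns the commanded pose from where the row before left it; what a row does not reach is not made up. A row lasts 1/10 s, in which the tool goes at most 50 mm and 8.59 degrees, less where a joint would pass 70% of its speed; a pose out of reach is approached as far as the arm can. A call with a number of a shift or a turn outside -1 to 1 is refused whole. A call with a gripper value outside its range is refused whole. The fingers move at their own pace and stop on an object; "force" is the grip in N (left out, the last holds). Time passes only in rows, so rows that do not move let the fingers close, or fill a call up. It gives the time, the measured TCP pose, the force and the opening at its end, in the units of the state.
- status.observe(): the state, without advancing time (a new reading comes with each control period).
- viewer.get_image(name): name is "side" or "top" or "wrist"; returns a dict with "pixels" (400x640x3 uint8, red, green, blue), "z_map" (400x640 float32, m along the optical axis (not along the pixel's ray), 0 where there is no reading), "camera_matrix" (3x3 intrinsics, pixels), "R" (3x3) and "t" (3): a world point X has camera coordinates R X + t. Camera axes: x right, y down, z forward; pixel columns grow to the right and rows downward; lengths in m; the calibration is good to about 2 mm. A picture is of the moment at which its call begins.
- arm.sign_off(): hands the job in, once; it reports no verdict.
The state is a dict: "clock": time; "joints": joint angles; "dq": joint speeds; "joint_efforts": joint torques, N m; "position": TCP position; "ee_rot": TCP orientation; "force": force on the tool from outside, world axes, zero at the start; "ft_torque": the same for the moment, N m; "width": opening from 0.0 (shut) to 1.0 (fully open).
Only numpy, scipy, OpenCV 4.12 (cv2) and the standard library are available. Lean on these libraries where they do the work, as an engineer would, in place of code of your own. Each camera call takes 0.05 s, during which the arm holds its last target. There are 200 camera calls.

## Working session

There is one attempt and no reset: what is moved stays moved. The work goes in short steps, Python scripts to look and compute and a tool call to move; the robot and the scene stay as the last step left them, time stands still between calls to the robot, and variables do not carry over. Pictures are saved under pics/ and viewed, about 8 in all and at most 12, crops included, and the job is handed in when it is done.

Besides the shell and the picture viewer there is one more tool, called after ">>>" in YAML: its name, and indented under it one key for each argument. jog_arm: Moves the arm, as the interface text tells. Scaled input: -1 to 1 covers 0.3 m each way for a shift and 2 pi rad each way for a turn. Its arguments: {"type":"object","properties":{"commands":{"type":"string"},"force":{"type":"number"}},"required":["commands"]}

```bash
mkdir -p pics; ls
cat > h.py <<'E'
import numpy as np, cv2
from cell import status, viewer, arm
def shot(n,f):
    d=viewer.get_image(n); cv2.imwrite(f'pics/{f}.png',d['pixels'][:,:,::-1]); np.savez(f'pics/{f}.npz',**d); return d
def load(f): return dict(np.load(f'pics/{f}.npz'))
def pts(d):
    K=d['camera_matrix'];z=d['z_map'];v,u=np.mgrid[:400,:640]
    c=np.stack([(u-K[0,2])/K[0,0]*z,(v-K[1,2])/K[1,1]*z,z],-1)
    return (c-d['t'])@d['R']   # R^T(c-t)
def ray(d,u,v,h):
    K=d['camera_matrix'];r=d['R'].T@np.array([(u-K[0,2])/K[0,0],(v-K[1,2])/K[1,1],1]);o=-d['R'].T@d['t']
    return o+r*(h-o[2])/r[2]
def proj(d,X):
    c=d['R']@np.array(X)+d['t'];p=d['camera_matrix']@c;return p[:2]/p[2]
E
python3 - <<'E'
from h import *
a=shot('top','t0');b=shot('side','s0');c=shot('wrist','w0')
print(status.observe())
for d in (a,b,c): print(-d['R'].T@d['t'], d['R'][2])
E
```

```text
pics
{'clock': 0.15, 'joints': array([-1.42456535,  0.43503662,  0.02502585,  1.57383202, -0.01157487,
        1.13398974, -0.0751086 ]), 'dq': array([-2.50325847e-03, -1.35087441e-03, -9.21741110e-05, -4.76519387e-04,
        1.65232813e-04, -1.00342932e-03,  1.48352194e-03]), 'joint_efforts': array([ 2.07935962e-03, -6.68264937e+01,  9.86058377e-01, -3.14693248e+01,
       -6.05397276e-02,  3.93719645e-02,  9.28136092e-05]), 'position': array([0.15391279, 0.60538801, 0.22616389]), 'ee_rot': array([ 2.47941775e+00,  1.92797063e+00, -1.23657612e-03]), 'force': array([ 0.71504094, -0.25974745,  0.12742767]), 'ft_torque': array([ 0.02545737, -0.01658529,  0.01956648]), 'width': 1.0016319815236616}
[ 0.43601915 -0.07502496  1.13608389] [ 0.08132557  0.02833372 -0.99628477]
[ 0.96933999 -0.94917476  0.83248831] [-0.36429188  0.7257319  -0.58361342]
[0.07382534 0.62485843 0.38399446] [ 0.29588309 -0.07606948 -0.95219044]
```

View pics/t0.png

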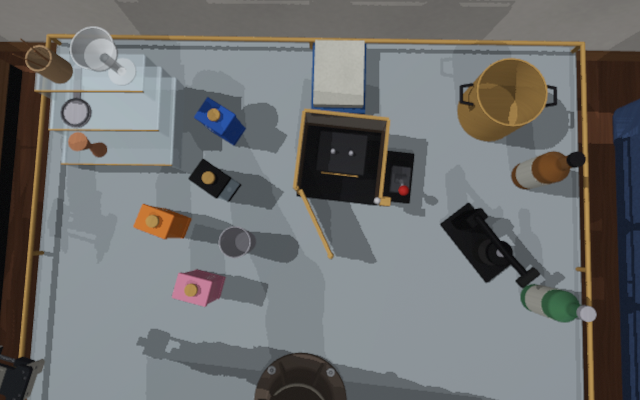

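View pics/s0.png

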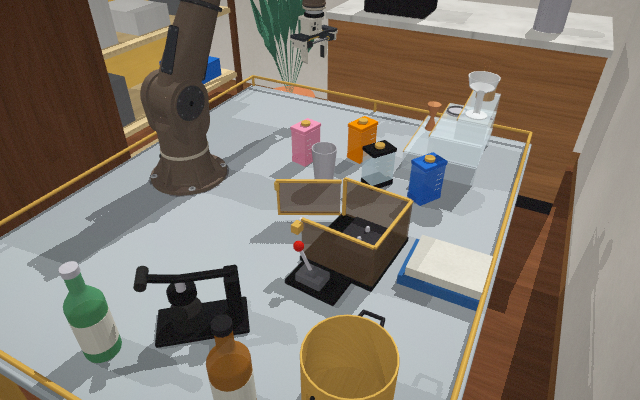

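The top view shows the black-lidded jug upright at about (208,180), the blender guard at (343,155) with pegs near (334,152) and (351,153), and the door open from its hinge (300,190) to its edge (331,257). The red knob is at (403,190), the tin at (235,241) and the press at (490,245). The side view agrees: everything is standing.

Run:
```python
from h import *
d=load('t0');P=pts(d);im=d['pixels'];hsv=cv2.cvtColor(im,cv2.COLOR_RGB2HSV)
# jug lid by depth height
z=P[...,2];v,u=np.mgrid[:400,:640]
box=lambda u0,u1,v0,v1:(u>=u0)&(u<u1)&(v>=v0)&(v<v1)
lid=box(180,245,155,205)&(z>.125)&(z<.142)
cap=box(180,245,155,205)&(hsv[...,1]>90)&(hsv[...,2]>90)
for n,m in(('lid',lid),('cap',cap)):
    vv,uu=np.nonzero(m);print(n,len(uu),uu.mean(),vv.mean(),P[m].mean(0).round(4))
c=cv2.findContours((box(180,245,155,205)&(z>.12)&(z<.16)).astype(np.uint8),0,2)[0];c=max(c,key=cv2.contourArea)
r=cv2.minAreaRect(c);b=cv2.boxPoints(r);w=np.array([ray(d,*p,.134) for p in b]);print('lidbox',b.round(1).tolist(),w.round(4),np.linalg.norm(w-np.roll(w,1,0),axis=1))
red=(hsv[...,1]>180)&((hsv[...,0]<6)|(hsv[...,0]>174))&box(380,430,160,210)
vv,uu=np.nonzero(red);print('knob',ray(d,uu.mean(),vv.mean(),.107),P[red].mean(0))
# brass guard rim at z~.14
br=box(285,395,105,265)&(hsv[...,0]>12)&(hsv[...,0]<28)&(hsv[...,1]>110)&(hsv[...,2]>90)
g=br&(z>.12);print(br.sum(),g.sum())
cv2.imwrite('pics/mask.png',br*255)
big=cv2.resize(im[90:270,270:450,::-1],(720,720),interpolation=cv2.INTER_CUBIC)
cv2.imwrite('pics/crop.png',cv2.resize(big,(600,600)))
```

```text
lid 801 209.103620474407 178.5780274656679 [0.5718 0.2359 0.1335]
cap 133 207.5639097744361 177.13533834586465 [0.5731 0.2347 0.1503]
lidbox [[187.1999969482422, 178.89999389648438], [201.89999389648438, 157.8000030517578], [231.0, 178.1999969482422], [216.1999969482422, 199.3000030517578]] [[0.5695 0.2908 0.134 ]
 [0.6235 0.2565 0.134 ]
 [0.5741 0.1811 0.134 ]
 [0.5206 0.2153 0.134 ]] [0.08991873 0.06392576 0.09022334 0.06353854]
knob [ 0.55749713 -0.24983466  0.107     ] [ 0.55687287 -0.24898673  0.11221193]
1265 1075[ WARN:0@0.949] global loadsave.cpp:1063 imwrite_ Unsupported depth image for selected encoder is fallbacked to CV_8U.
```

View pics/crop.png

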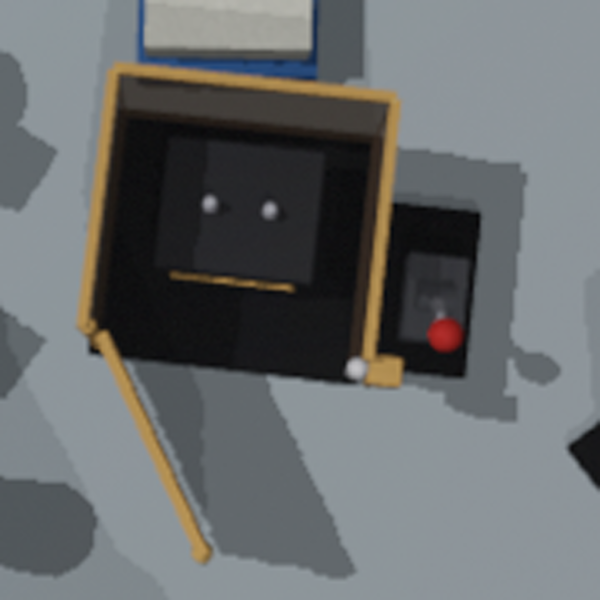

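The crop shows the guard rim corners at crop pixels (113,67), (398,97) and (84,327), peg tips at (209,204) and (269,211), the door top from (101,340) to (202,552), and the knob at (445,335).

Run:
```python
from h import *
d=load('t0')
q=lambda x,y,h:ray(d,270+x*.3-.35,90+y*.3-.35,h)
p1=q(209,205,.072);p2=q(269,212,.072);print('pegs',p1,p2,np.linalg.norm(p1-p2),'mid',(p1+p2)/2,np.degrees(np.arctan2(*(p1-p2)[:2][::-1]))-90)
A=q(113,66,.14);B=q(398,96,.14);C=q(82,328,.14);print('corners',A,B,C,np.linalg.norm(A-B),np.degrees(np.arctan2(*(A-B)[:2][::-1]))-90)
yaw=np.arctan2(*(A-B)[:2][::-1])-np.pi/2
# rim mask fit
R=np.array([[np.cos(yaw),-np.sin(yaw)],[np.sin(yaw),np.cos(yaw)]])
o=(A[:2]+B[:2])/2-R@[.1,0];print('origin from corners',o,'seat from pegs in blender',R.T@(((p1+p2)/2)[:2]-o))
h=q(101,340,.138);e=q(202,552,.138);print('hinge',h,e,np.linalg.norm(h-e),'bl',R.T@(h[:2]-o),R.T@(e[:2]-o))
dd=R.T@(e-h)[:2];print('door ang',np.arctan2(-dd[0],-dd[1]))
k=ray(d,403,190,.107);print('knob pred',o+R@[-.068,-.165])
P=pts(d);z=P[...,2]
# rim points by depth, per wall
m=(abs(z-.14)<.012);m[:, :285]=0;m[:,398:]=0;m[:105]=0;m[210:]=0
X=(P[m][:,:2]-o)@R
for n,s in(('back',(X[:,0]>.085)&(abs(X[:,1])<.08)),('left',(X[:,1]>.085)&(abs(X[:,0])<.08)),('right',(X[:,1]<-.085)&(abs(X[:,0])<.08))):
    Y=X[s]; print(n,len(Y),Y.mean(0),np.percentile(Y[:,0],[5,95]),np.percentile(Y[:,1],[5,95]))
s=status.observe();print(s['position'],s['ee_rot'])
```

```text
pegs [ 0.66106083 -0.06852308  0.072     ] [ 0.65654772 -0.11601103  0.072     ] 0.04770192767890252 mid [ 0.65880428 -0.09226706  0.072     ] -5.4289063796727675
corners [0.75040842 0.00560287 0.14      ] [ 0.73192952 -0.20700397  0.14      ] [0.55270816 0.02211395 0.14      ] 0.2134083893312203 -4.9674283011145945
origin from corners [ 0.64154456 -0.09204161] seat from pegs in blender [0.01721441 0.00126991]
hinge [0.54440085 0.0079748  0.138     ] [ 0.39148723 -0.07059262  0.138     ] 0.17191688164248914 bl [-0.10543921  0.09122914] [-0.25097539 -0.00028389]
door ang 1.0094696484955086
knob pred [ 0.55951271 -0.2505338 ]
back 262 [ 0.09816915 -0.00131146] [0.09472983 0.10265201] [-0.07177191  0.07050299]
left 219 [-0.00052257  0.10722224] [-0.07074778  0.07085059] [0.10357018 0.11110633]
right 224 [-0.00044342 -0.10419492] [-0.07367331  0.07070643] [-0.10796324 -0.10044073]
[0.15391279 0.60538801 0.22616389] [ 2.47941775e+00  1.92797063e+00 -1.23657612e-03]
```

>>> jog_arm:
  commands: "-1 0.093 -0.082 0 0 0 -0.02; -1 0.093 -0.082 0 0 0 -0.02; -1 0.093 -0.082 0 0 0 -0.02; -1 0.093 -0.082 0 0 0 -0.02; -1 0.093 -0.082 0 0 0 -0.02"
  force: 30

```text
clock: 0.65
position: [0.2943, 0.4815, 0.2266]
ee_rot: [2.957, 1.06, -0.0]
force: [0.8, 0.8, 0.8]
width: 1.002
```

>>> jog_arm:
  commands: "-1 0.093 -0.082 0 0 0 -0.02; -1 0.093 -0.082 0 0 0 -0.02; -1 0.093 -0.082 0 0 0 -0.02; -1 0.093 -0.082 0 0 0 -0.02; -1 0.093 -0.082 0 0 0 -0.02"

```text
clock: 1.15
position: [0.4338, 0.3586, 0.2267]
ee_rot: [3.14, 0.095, -0.0]
force: [-0.2, 0.2, 0.7]
width: 0.996
```

>>> jog_arm:
  commands: "-1 0.093 -0.082 0 0 0 -0.02; -1 0.093 -0.082 0 0 0 -0.02; -1 0.093 -0.082 0 0 0 -0.02; -1 0.093 -0.082 0 0 0 -0.02; -1 0.093 -0.082 0 0 0 -0.02"

```text
clock: 1.65
position: [0.5732, 0.2357, 0.2266]
ee_rot: [3.016, -0.88, -0.0]
force: [0.2, 0.1, 0.0]
width: 1.002
```

```bash
cat >> h.py <<'E'
from scipy.spatial.transform import Rotation as Ro
def st():
    s=status.observe();M=Ro.from_rotvec(s['ee_rot']).as_matrix()
    print('t',round(s['clock'],2),'p',s['position'].round(4),'jawyaw',np.degrees(np.arctan2(M[1,0],M[0,0])).round(2),'toolz',M[:,2].round(4),'F',s['force'].round(1),'w',round(s['width'],3),'q',s['joints'].round(2))
E
python3 - <<'E'
from h import *
d=shot('wrist','w1');st()
E
```

```text
t 1.7 p [0.5777 0.2295 0.2269] jawyaw -33.36 toolz [ 0.0034 -0.0036 -1.    ] F [ 2.9 -3.9  1.7] w 1.0 q [-0.86  0.47  0.59  1.62 -0.27  1.14 -0.79]
```

View pics/w1.png

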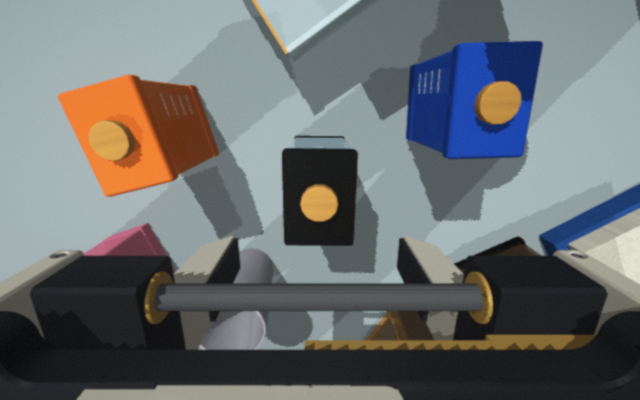

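The wrist view shows the black lid centred at about (319,197), square between the open fingers, with the brass cap at (319,203).

Run:
```python
from h import *
d=load('w1');z=pts(d)[...,2];m=(z>.125)&(z<.15);m[:, :270]=0;m[:,370:]=0;m[255:]=0
c=max(cv2.findContours(m.astype(np.uint8),0,2)[0],key=cv2.contourArea)
b=cv2.boxPoints(cv2.minAreaRect(c));w=np.array([ray(d,*p,.134) for p in b])
print(b.round(),w.mean(0),np.linalg.norm(w-np.roll(w,1,0),axis=1))
for i in range(4):
    e=w[i]-w[i-1];print(np.degrees(np.arctan2(e[1],e[0])))
hsv=cv2.cvtColor(d['pixels'],cv2.COLOR_RGB2HSV);k=(hsv[...,1]>110)&(hsv[...,2]>90);k[:, :285]=0;k[:,355:]=0;k[:155]=0;k[242:]=0
vv,uu=np.nonzero(k);print('cap',uu.mean(),vv.mean(),ray(d,uu.mean(),vv.mean(),.144));st()
```

```text
[[282. 148.]
 [357. 148.]
 [357. 245.]
 [282. 245.]] [0.57642473 0.23665134 0.134     ] [0.08801767 0.06165764 0.0880286  0.06828297]
55.43480342565649
-32.48588387411201
-120.25163735753405
147.51246375402735
cap 318.5883905013193 202.73526824978012 [0.57568673 0.2369895  0.144     ]
t 1.7 p [0.5777 0.2295 0.2269] jawyaw -33.36 toolz [ 0.0034 -0.0036 -1.    ] F [ 2.9 -3.9  1.7] w 1.0 q [-0.86  0.47  0.59  1.62 -0.27  1.14 -0.79]
```

>>> jog_arm:
  commands: "-1 0.004 -0.002 0 0 0 0; -1 0 0 -0.12 0 0 0; -1 0 0 -0.12 0 0 0; -1 0 0 -0.12 0 0 0; -1 0 0 -0.08 0 0 0"
  force: 30

```text
clock: 2.2
position: [0.5713, 0.2373, 0.0921]
ee_rot: [3.018, -0.868, -0.005]
force: [0.4, 0.0, 0.8]
width: 0.999
```

>>> jog_arm:
  commands: "-1 0 0 -0.04 0 0 0; -1 0 0 0 0 0 0; -1 0 0 0 0 0 0; 1 0 0 0 0 0 0; 1 0 0 0 0 0 0"
  force: 30

```text
clock: 2.7
position: [0.5744, 0.2366, 0.0841]
ee_rot: [-3.016, 0.872, -0.002]
force: [-0.4, -0.4, -0.4]
width: 0.875
```

>>> jog_arm:
  commands: "1 0 0 0 0 0 0; 1 0 0 0 0 0 0; 1 0 0 0 0 0 0; 1 0 0 0 0 0 0; 1 0 0 0 0 0 0"
  force: 30

```text
clock: 3.2
position: [0.574, 0.2362, 0.0832]
ee_rot: [-3.017, 0.873, -0.001]
force: [0.6, 0.0, 5.9]
width: 0.693
```

Run:
```python
from h import *
d=shot('side','s1');cv2.imwrite('pics/s1c.png',cv2.resize(d['pixels'][50:250,250:500,::-1],(750,600)));st()
```

```text
t 3.25 p [0.574  0.2362 0.0832] jawyaw -32.27 toolz [ 7.e-04  3.e-04 -1.e+00] F [-0.3 -0.7  5.4] w 0.692 q [-0.81  0.61  0.5   1.77 -0.37  0.86 -0.7 ]
```

View pics/s1c.png

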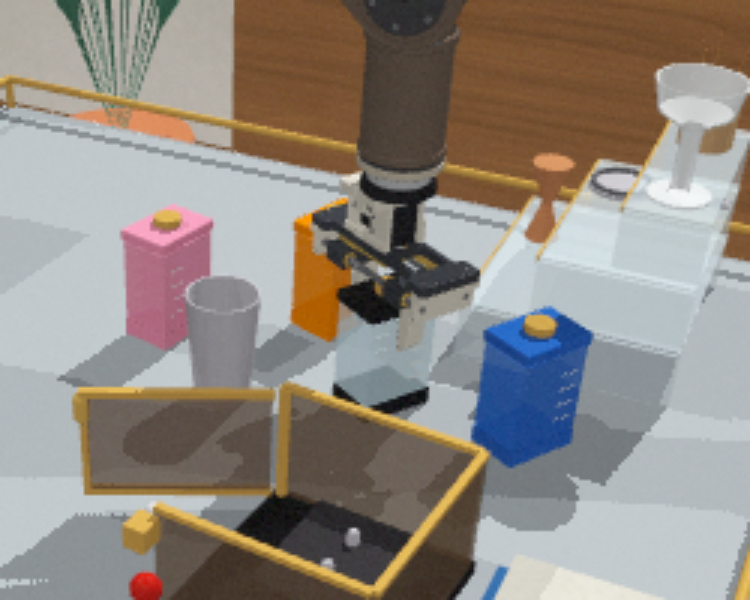

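The jaws stopped at 63.7 mm, which is the lid width rather than the 60 mm body, so the pads are riding on the lid. I'll open, go 3.5 mm lower and grip again.

>>> jog_arm:
  commands: "-1 0 0 0 0 0 0; -1 0 0 0 0 0 0; -1 0 0 0 0 0 0; -1 0 0 0 0 0 0; -1 0 0 -0.012 0 0 0"
  force: 30

```text
clock: 3.75
position: [0.5739, 0.2362, 0.0793]
ee_rot: [-3.018, 0.873, -0.001]
force: [0.5, 0.5, -0.1]
width: 0.995
```

>>> jog_arm:
  commands: "-1 0 0 0 0 0 0; -1 0 0 0 0 0 0; 1 0 0 0 0 0 0; 1 0 0 0 0 0 0; 1 0 0 0 0 0 0"
  force: 30

```text
clock: 4.25
position: [0.5737, 0.2362, 0.0792]
ee_rot: [-3.018, 0.873, -0.0]
force: [0.2, 0.1, 0.6]
width: 0.788
```

>>> jog_arm:
  commands: "1 0 0 0 0 0 0; 1 0 0 0 0 0 0; 1 0 0 0 0 0 0; 1 0 0 0 0 0 0; 1 0 0 0 0 0 0"
  force: 30

```text
clock: 4.75
position: [0.5738, 0.2361, 0.0792]
ee_rot: [-3.018, 0.873, -0.0]
force: [1.7, 0.5, -0.2]
width: 0.69
```

>>> jog_arm:
  commands: "1 0 0 0.01 0 0 0; 1 0 0 0.02 0 0 0; 1 0 0 0.03 0 0 0; 1 0 0 0.04 0 0 0; 1 0 0 0 0 0 0"
  force: 40

```text
clock: 5.25
position: [0.5749, 0.2365, 0.1114]
ee_rot: [-3.016, 0.872, -0.004]
force: [0.7, 1.0, -4.9]
width: 0.689
```

Run:
```python
from h import *
d=shot('side','s2');a=cv2.resize(d['pixels'][100:200,330:455,::-1],(750,600),interpolation=cv2.INTER_CUBIC);cv2.imwrite('pics/s2c.png',a);st()
```

```text
t 5.3 p [0.5744 0.2365 0.1105] jawyaw -32.26 toolz [ 0.0022  0.0011 -1.    ] F [-0.  -0.1 -5. ] w 0.686 q [-0.82  0.58  0.52  1.75 -0.35  0.91 -0.72]
```

View pics/s2c.png

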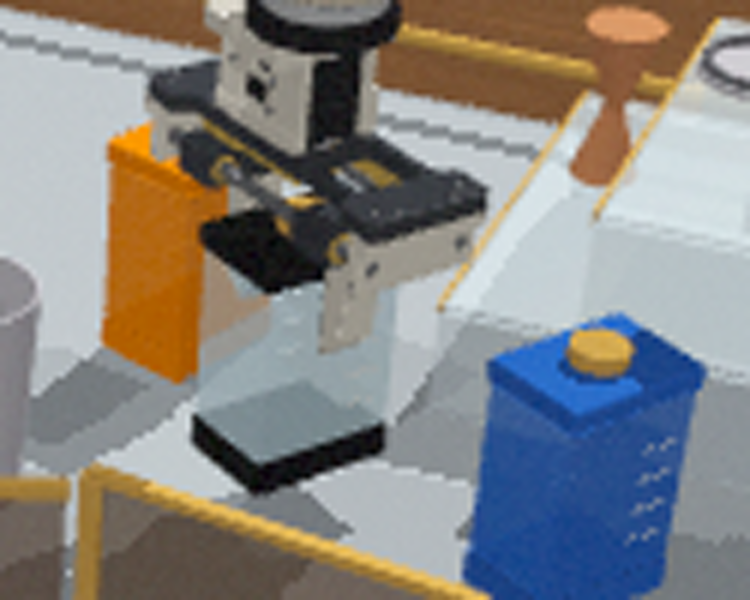

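>>> jog_arm:
  commands: "1 0 0 0.08 0 0 0; 1 0 0 0.12 0 0 0; 1 0 0 0.12 0 0 0; 1 0 0 0.12 0 0 0; 1 0 0 0.06 0 0 0"
  force: 40

```text
clock: 5.8
position: [0.5746, 0.2362, 0.2624]
ee_rot: [-3.015, 0.873, -0.004]
force: [0.7, -0.2, -5.3]
width: 0.687
```

>>> jog_arm:
  commands: "1 0.0167 -0.0645 0 0 0 0.00443; 1 0.0334 -0.129 0 0 0 0.00886; 1 0.0334 -0.129 0 0 0 0.00886; 1 0.0334 -0.129 0 0 0 0.00886; 1 0.0334 -0.129 0 0 0 0.00886"

```text
clock: 6.3
position: [0.6186, 0.0605, 0.2589]
ee_rot: [3.104, -0.485, -0.001]
force: [0.5, 0.9, -5.5]
width: 0.689
```

>>> jog_arm:
  commands: "1 0.0334 -0.129 0 0 0 0.00886; 1 0.0334 -0.129 0 0 0 0.00886; 1 0.0334 -0.129 0 0 0 0.00886; 1 0.025 -0.097 0 0 0 0.00665; 1 0.0083 -0.032 0 0 0 0.0022"

```text
clock: 6.8
position: [0.6583, -0.0983, 0.2589]
ee_rot: [3.135, -0.148, -0.001]
force: [-0.8, -0.6, -5.3]
width: 0.69
```

>>> jog_arm:
  commands: "1 0 0 0 0 0 0; 1 0 0 0 0 0 0; 1 0 0 0 0 0 0; 1 0 0 0 0 0 0; 1 0 0 0 0 0 0"

```text
clock: 7.3
position: [0.6588, -0.0915, 0.2592]
ee_rot: [-3.138, 0.139, -0.0]
force: [-0.1, 0.0, -5.0]
width: 0.688
```

Run:
```python
from h import *
d=shot('wrist','w3');s=shot('side','s3');st()
c=s['pixels'][80:300,230:450,::-1]
cv2.imwrite('pics/m3.png',np.hstack([cv2.resize(d['pixels'][:,:,::-1],(480,300)),cv2.resize(c,(300,300))]))
cv2.imwrite('pics/m3.png',np.hstack([d['pixels'][:,120:520,::-1],cv2.resize(c,(400,400),interpolation=cv2.INTER_CUBIC)]))
```

```text
t 7.4 p [ 0.6588 -0.0921  0.2592] jawyaw -5.11 toolz [ 1.e-04  1.e-04 -1.e+00] F [-0.8 -0.4 -5. ] w 0.685 q [-0.27  0.51  0.52  1.45 -0.26  1.25  0.19]
```

View pics/m3.png

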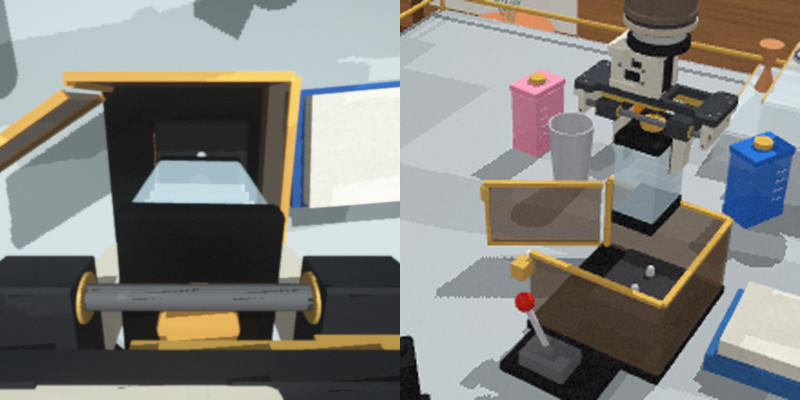

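The wrist half of the view shows the held jug over the open guard, with one peg just above its foot at about (201,155). In the side half the jug hangs upright above the guard, both pegs are visible at (650,270) and (634,288), and the fingers are clear. I'll check the pegs from the side view.

Run:
```python
from h import *
d=load('s3');im=d['pixels']
g=cv2.cvtColor(im,cv2.COLOR_RGB2GRAY);m=(g>110);sub=np.zeros_like(m)
v0,u0=80,230;f=220/400
sub[int(v0+258*f):int(v0+297*f),int(u0+222*f):int(u0+262*f)]=1
n,l,s,c=cv2.connectedComponentsWithStats((m&sub).astype(np.uint8))
for i in range(1,n):
  if s[i,4]>3:
    # peg centre: bounding box, top at z=.074 , bottom .060, mid .067
    x,y,w,h,a=s[i];print(s[i],c[i],'mid',ray(d,*c[i],.068))
for P in([.661,-.0685,.068],[.6566,-.116,.068]):print(proj(d,P))
# foot of jug bottom corners predicted vs seen
o=np.array([.6588,-.0921,.2592-.0792]);R=Ro.from_euler('z',-5.1,degrees=True).as_matrix()
for a in(-30,30):
  for b in(-42,42):print(a,b,((proj(d,o+R@[a/1e3,b/1e3,0])-[u0,v0])/f+[400,0]).round())
```

```text
[365 226   5   6  24] [367.16666667 228.58333333] mid [ 0.66538446 -0.07091783  0.068     ]
[352 236  14   7  58] [357.53448276 239.55172414] mid [ 0.66004983 -0.12244779  0.068     ]
[365.95990134 227.5676174 ]
[357.28093609 237.65745358]
-30 -42 [609. 222.]
-30 42 [639. 192.]
30 -42 [650. 237.]
30 42 [678. 205.]
```

>>> jog_arm:
  commands: "1 0.006 -0.001 -0.03 0 0 0; 1 0 0 -0.08 0 0 0; 1 0 0 -0.08 0 0 0; 1 0 0 -0.08 0 0 0; 1 0 0 -0.05 0 0 0"
  force: 40

```text
clock: 7.9
position: [0.6596, -0.0928, 0.1606]
ee_rot: [-3.138, 0.141, 0.004]
force: [-0.2, 0.5, -4.9]
width: 0.69
```

>>> jog_arm:
  commands: "1 0 0 -0.01 0 0 0; 1 0 0 -0.01 0 0 0; 1 0 0 -0.01 0 0 0; 1 0 0 -0.01 0 0 0; 1 0 0 -0.005 0 0 0"

```text
clock: 8.4
position: [0.6608, -0.0931, 0.15]
ee_rot: [-3.138, 0.141, -0.001]
force: [0.2, 1.1, -5.6]
width: 0.686
```

```bash
python3 -c "from h import *;st();print(status.observe()['ft_torque'])"
```

```text
t 8.4 p [ 0.6608 -0.0931  0.15  ] jawyaw -5.15 toolz [ 9.e-04  0.e+00 -1.e+00] F [ 0.2  1.1 -5.6] w 0.686 q [-0.24  0.6   0.48  1.58 -0.31  1.04  0.24]
[-0.1241229   0.08657797 -0.06820513]
```

>>> jog_arm:
  commands: "1 0 0 -0.008 0 0 0; 1 0 0 -0.008 0 0 0; 1 0 0 -0.008 0 0 0; 1 0 0 -0.008 0 0 0; 1 0 0 -0.004 0 0 0"

```text
clock: 8.9
position: [0.6608, -0.0935, 0.1391]
ee_rot: [3.138, -0.141, 0.001]
force: [-1.3, 0.8, 5.2]
width: 0.686
```

>>> jog_arm:
  commands: "1 0 0 -0.002 0 0 0; 1 0 0 0 0 0 0; 1 0 0 0 0 0 0; 1 0 0 0 0 0 0; 1 0 0 0 0 0 0"

```text
clock: 9.4
position: [0.6608, -0.0934, 0.1391]
ee_rot: [3.138, -0.141, 0.002]
force: [-1.3, -1.1, 5.2]
width: 0.688
```

```bash
python3 -c "from h import *;st();print(status.observe()['ft_torque'])"
```

```text
t 9.4 p [ 0.6608 -0.0934  0.1391] jawyaw -5.16 toolz [ 1.e-03 -2.e-04 -1.e+00] F [-1.3 -1.1  5.2] w 0.688 q [-0.24  0.61  0.48  1.59 -0.32  1.02  0.24]
[-0.2222613   1.0210119   0.05734754]
```

The jug is down on the deck: its underside is at 0.060, and the force changed sign there. Releasing and lifting clear.

>>> jog_arm:
  commands: "1 0 0 0.003 0 0 0; -1 0 0 0 0 0 0; -1 0 0 0 0 0 0; -1 0 0 0 0 0 0; -1 0 0 0 0 0 0"

```text
clock: 9.9
position: [0.6608, -0.093, 0.1392]
ee_rot: [-3.138, 0.141, -0.001]
force: [0.2, 0.7, 0.4]
width: 0.973
```

>>> jog_arm:
  commands: "-1 0 0 0.02 0 0 0; -1 0 0 0.05 0 0 0; -1 0 0 0.1 0 0 0; -1 0 0 0.14 0 0 0; -1 0 0 0.1 0 0 0"

```text
clock: 10.4
position: [0.6612, -0.0936, 0.2662]
ee_rot: [3.138, -0.142, 0.005]
force: [0.7, 0.3, 0.1]
width: 0.998
```

>>> jog_arm:
  commands: "1 -0.058 0.017 0.02 0 0 -0.0167; 1 -0.058 0.017 0 0 0 -0.0167; 1 -0.058 0.017 0 0 0 -0.0167; 1 -0.058 0.017 0 0 0 -0.0167; 1 -0.058 0.017 0 0 0 -0.0167"

```text
clock: 10.9
position: [0.5731, -0.0676, 0.2695]
ee_rot: [-2.991, 0.957, -0.002]
force: [1.1, -0.6, 0.5]
width: 0.614
```

>>> jog_arm:
  commands: "1 -0.058 0.017 0 0 0 -0.0167; 1 -0.058 0.017 0 0 0 -0.0167; 1 -0.058 0.017 0 0 0 -0.0167; 1 -0.058 0.017 0 0 0 -0.0167; 1 -0.058 0.017 0 0 0 -0.0167"

```text
clock: 11.4
position: [0.4861, -0.0421, 0.2693]
ee_rot: [-2.64, 1.7, -0.001]
force: [0.1, 0.3, 0.5]
width: 0.177
```

>>> jog_arm:
  commands: "1 -0.058 0.017 0 0 0 -0.0167; 1 -0.058 0.017 0 0 0 -0.0167; 1 -0.058 0.017 0 0 0 -0.0167; 1 -0.058 0.017 0 0 0 -0.0167; 1 -0.058 0.017 0 0 0 -0.0167"

```text
clock: 11.9
position: [0.3992, -0.0168, 0.2691]
ee_rot: [-2.109, 2.327, -0.0]
force: [-0.5, 0.3, 0.4]
width: 0.004
```

Run:
```python
from h import *
d=shot('top','t4');s=shot('side','s4');st()
cv2.imwrite('pics/m4.png',np.hstack([cv2.resize(d['pixels'][90:290,240:440,::-1],(400,400),interpolation=cv2.INTER_CUBIC),cv2.resize(s['pixels'][80:300,230:450,::-1],(400,400),interpolation=cv2.INTER_CUBIC)]))
```

```text
t 12.0 p [ 0.3982 -0.0164  0.2689] jawyaw -95.46 toolz [ 2.0e-04  2.8e-03 -1.0e+00] F [ 1.5 -0.1  0.1] w 0.003 q [-0.9  -0.04  0.81  2.06  0.03  1.11 -1.77]
```

View pics/m4.png

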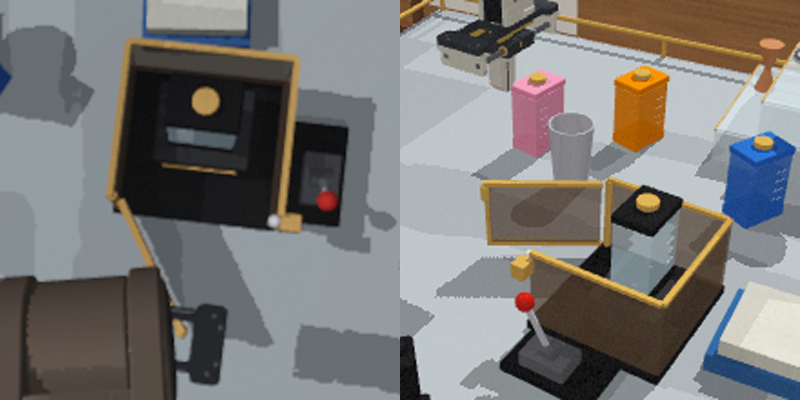

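The jug stands upright inside the guard with its cap at about (205,100) in the left panel, and the door is still open with the gripper above its outer side. I'll check the seat and compute the door sweep.

Run:
```python
from h import *
d=load('t4');P=pts(d);hsv=cv2.cvtColor(d['pixels'],cv2.COLOR_RGB2HSV)
m=np.zeros((400,640),bool);m[130:152,330:356]=1;m&=(hsv[...,1]>90)&(hsv[...,2]>100)
vv,uu=np.nonzero(m);print('cap',len(uu),np.median(P[m],0),ray(d,uu.mean(),vv.mean(),.204))
yaw=np.radians(-5.2);R=np.array([[np.cos(yaw),-np.sin(yaw)],[np.sin(yaw),np.cos(yaw)]]);o=np.array([.6433,-.092]);h=np.array([-.098,.094])
prev=None
for th,r,cl in[(1.01,.15,.022),(1.01,.15,0),(.8,.15,0),(.6,.15,0),(.4,.15,0),(.25,.15,0),(.12,.15,0),(.0,.15,0),(-.05,.15,0)]:
    n=np.array([-np.cos(th),np.sin(th)]);dr=np.array([-np.sin(th),-np.cos(th)])
    p=o+R@(h+r*dr+(.004+.0095*np.cos(th)+.019*np.sin(th)+cl)*n)
    print(th,p.round(4),'' if prev is None else ((p-prev)/.3).round(3));prev=p
st()
```

```text
cap 150 [ 0.66005727 -0.09115445  0.20286443] [ 0.65954101 -0.09154954  0.204     ]
1.01 [ 0.3991 -0.0154] 
1.01 [ 0.4091 -0.035 ] [ 0.033 -0.065]
0.8 [ 0.4223 -0.065 ] [ 0.044 -0.1  ]
0.6 [ 0.4413 -0.0907] [ 0.063 -0.086]
0.4 [ 0.4658 -0.1123] [ 0.082 -0.072]
0.25 [ 0.4872 -0.1249] [ 0.072 -0.042]
0.12 [ 0.5075 -0.1329] [ 0.068 -0.027]
0.0 [ 0.5272 -0.1377] [ 0.066 -0.016]
-0.05 [ 0.5356 -0.1389] [ 0.028 -0.004]
t 12.0 p [ 0.3982 -0.0164  0.2689] jawyaw -95.46 toolz [ 2.0e-04  2.8e-03 -1.0e+00] F [ 1.5 -0.1  0.1] w 0.003 q [-0.9  -0.04  0.81  2.06  0.03  1.11 -1.77]
```

>>> jog_arm:
  commands: "1 0 0.005 -0.12 0 0 0; 1 0 0 -0.14 0 0 0; 1 0 0 -0.14 0 0 0; 1 0 0 -0.12 0 0 0; 1 0 0 -0.07 0 0 0"

```text
clock: 12.5
position: [0.3998, -0.0159, 0.0893]
ee_rot: [2.118, -2.318, 0.001]
force: [0.9, 0.8, 0.3]
width: 0.001
```

>>> jog_arm:
  commands: "1 0.017 -0.033 0 0 0 0; 1 0.017 -0.033 0 0 0 0; 1 0.02 -0.05 0 0 0 0; 1 0.022 -0.05 0 0 0 0; 1 0.03 -0.043 0 0 0 0"

```text
clock: 13.0
position: [0.4329, -0.0791, 0.0917]
ee_rot: [-2.119, 2.318, -0.002]
force: [0.3, 0.7, 0.5]
width: 0.003
```

>>> jog_arm:
  commands: "1 0.033 -0.043 0 0 0 0; 1 0.04 -0.036 0 0 0 0; 1 0.042 -0.036 0 0 0 0; 1 0.036 -0.021 0 0 0 0; 1 0.036 -0.021 0 0 0 0"

```text
clock: 13.5
position: [0.4888, -0.1256, 0.0914]
ee_rot: [-2.117, 2.32, -0.001]
force: [-1.0, -0.1, -0.1]
width: 0.001
```

```bash
python3 -c "from h import *;st()"
```

```text
t 13.5 p [ 0.4888 -0.1256  0.0914] jawyaw -95.24 toolz [ 7.e-04 -2.e-04 -1.e+00] F [-1.  -0.1 -0.1] w 0.001 q [-0.37  0.48  0.7   2.06 -0.44  0.76 -1.06]
```

>>> jog_arm:
  commands: "1 0.023 -0.009 0 0 0 0; 1 0.023 -0.009 0 0 0 0; 1 0.022 -0.009 0 0 0 0; 1 0.022 -0.006 0 0 0 0; 1 0.022 -0.005 0 0 0 0"

```text
clock: 14.0
position: [0.5208, -0.1358, 0.0909]
ee_rot: [2.116, -2.322, -0.002]
force: [0.0, 1.0, 1.0]
width: 0.003
```

>>> jog_arm:
  commands: "1 0.011 -0.002 0 0 0 0; 1 0.011 -0.002 0 0 0 0; 1 0.005 0 0 0 0 0; 1 0 0 0 0 0 0; 1 0 0 0 0 0 0"

```text
clock: 14.5
position: [0.5273, -0.1374, 0.0909]
ee_rot: [2.114, -2.321, -0.004]
force: [-7.1, 1.0, 4.1]
width: 0.004
```

Run:
```python
from h import *
d=shot('top','t5');s=shot('side','s5');st()
cv2.imwrite('pics/m5.png',np.hstack([cv2.resize(d['pixels'][90:290,240:440,::-1],(400,400),interpolation=cv2.INTER_CUBIC),cv2.resize(s['pixels'][80:300,230:450,::-1],(400,400),interpolation=cv2.INTER_CUBIC)]))
```

```text
t 14.6 p [ 0.5273 -0.1374  0.0909] jawyaw -95.36 toolz [-3.2e-03  9.0e-04 -1.0e+00] F [-7.1 -0.2  4.3] w 0.005 q [-0.33  0.54  0.68  1.96 -0.46  0.81 -1.05]
```

View pics/m5.png

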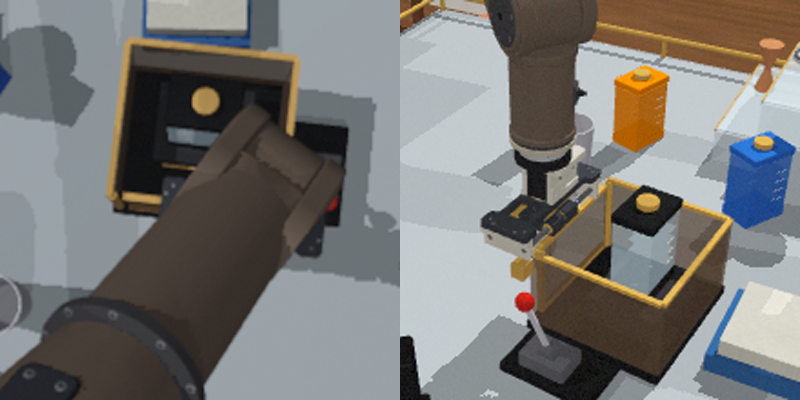

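The tool stopped at the predicted shut position with 7 N on it, and the side view shows the door closed or nearly so. I'll push harder to tell the end stop from the catch.

>>> jog_arm:
  commands: "1 0.013 -0.001 0 0 0 0; 1 0.013 -0.001 0 0 0 0; 1 0.013 -0.001 0 0 0 0; 1 0 0 0 0 0 0; 1 0 0 0 0 0 0"

```text
clock: 15.1
position: [0.5271, -0.1374, 0.0897]
ee_rot: [2.104, -2.318, -0.033]
force: [-50.7, 6.6, 41.7]
width: 0.004
```

```bash
python3 -c "from h import *;st()"
```

```text
t 15.1 p [ 0.5271 -0.1374  0.0897] jawyaw -95.55 toolz [-0.0229  0.008  -0.9997] F [-50.7   6.6  41.7] w 0.004 q [-0.32  0.55  0.68  1.94 -0.46  0.84 -1.05]
```

That's a hard stop: 50 N with no travel, so the door is home. That push was firmer than intended; backing off gently now.

>>> jog_arm:
  commands: "1 -0.02 0 0 0 0 0; 1 -0.03 0.002 0 0 0 0; 1 -0.05 0.004 0 0 0 0; 1 -0.08 0.006 0 0 0 0; 1 -0.1 0.01 0 0 0 0"

```text
clock: 15.6
position: [0.4575, -0.1321, 0.0914]
ee_rot: [-2.116, 2.321, -0.004]
force: [-0.5, -0.3, -0.2]
width: 0.004
```

>>> jog_arm:
  commands: "1 -0.02 0 0.05 0 0 0; 1 0 0 0.1 0 0 0; 1 0 0 0.14 0 0 0; 1 0 0 0.14 0 0 0; 1 0 0 0.12 0 0 0"

```text
clock: 16.1
position: [0.4513, -0.1323, 0.2584]
ee_rot: [-2.114, 2.322, -0.003]
force: [0.6, 0.5, -0.6]
width: 0.005
```

Run:
```python
from h import *
d=shot('top','t6');s=shot('side','s6');st()
cv2.imwrite('pics/m6.png',np.hstack([cv2.resize(d['pixels'][90:290,240:440,::-1],(400,400),interpolation=cv2.INTER_CUBIC),cv2.resize(s['pixels'][80:300,230:450,::-1],(400,400),interpolation=cv2.INTER_CUBIC)]))
```

```text
t 16.2 p [ 0.4538 -0.1329  0.2606] jawyaw -95.34 toolz [ 8.8e-03 -1.0e-04 -1.0e+00] F [-0.6  0.3 -0.2] w 0.003 q [-0.57  0.17  0.88  1.93 -0.15  1.1  -1.29]
```

View pics/m6.png

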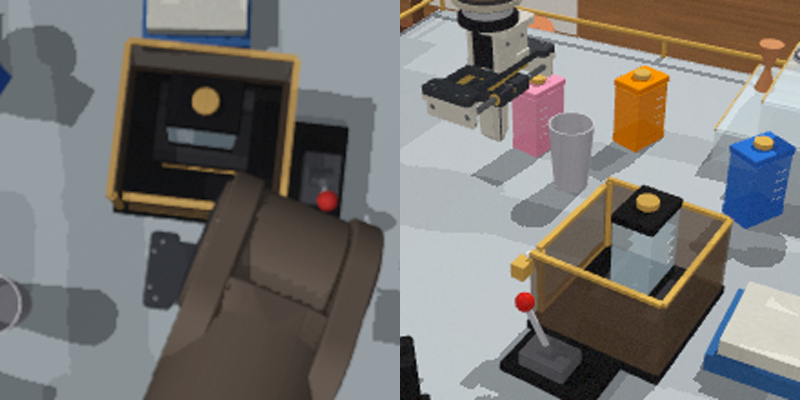

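The door is shut flush in both views (brass edge from (115,195) to (210,205) in the left panel) and stays shut with the tool away. The lever is still leaning forward with its knob at (327,200). I'll go to the front side of the knob.

>>> jog_arm:
  commands: "1 0.043 -0.08 0 0 0 0; 1 0.043 -0.08 0 0 0 0; 1 0.043 -0.08 0 0 0 0; 1 0.043 -0.08 0 0 0 0; 1 0.043 -0.08 0 0 0 0"

```text
clock: 16.7
position: [0.516, -0.2527, 0.2555]
ee_rot: [2.116, -2.322, 0.0]
force: [0.7, 0.4, 0.4]
width: 0.003
```

>>> jog_arm:
  commands: "1 0 0 0 0 0 0; 1 0 0 -0.05 0 0 0; 1 0 0 -0.08 0 0 0; 1 0 0 -0.05 0 0 0; 1 0 0 0 0 0 0"

```text
clock: 17.2
position: [0.5141, -0.2503, 0.2]
ee_rot: [2.115, -2.321, -0.006]
force: [-0.2, 0.1, -0.7]
width: 0.005
```

```bash
python3 -c "from h import *;st()"
```

```text
t 17.2 p [ 0.5141 -0.2503  0.2   ] jawyaw -95.31 toolz [-0.0036  0.0016 -1.    ] F [-0.2  0.1 -0.7] w 0.005 q [-0.22  0.46  0.83  1.78 -0.38  1.07 -0.92]
```

>>> jog_arm:
  commands: "1 0 -0.01 -0.08 0 0 0; 1 0 0 -0.1 0 0 0; 1 0 0 -0.1 0 0 0; 1 0 0 -0.07 0 0 0; 1 0 0 0 0 0 0"

```text
clock: 17.7
position: [0.5142, -0.2536, 0.0954]
ee_rot: [2.115, -2.321, -0.005]
force: [-0.4, 0.5, 0.5]
width: 0.005
```

>>> jog_arm:
  commands: "1 0.03 -0.003 0 0 0 0; 1 0.03 -0.003 0 0 0 0; 1 0.03 -0.003 0 0 0 0; 1 0.03 -0.003 0 0 0 0; 1 0.03 -0.003 0 0 0 0"

```text
clock: 18.2
position: [0.5615, -0.2594, 0.0976]
ee_rot: [-2.116, 2.322, -0.001]
force: [-1.5, -0.6, 1.3]
width: 0.005
```

```bash
python3 -c "from h import *;st()"
```

```text
t 18.2 p [ 0.5615 -0.2594  0.0976] jawyaw -95.31 toolz [ 7.e-04 -3.e-04 -1.e+00] F [-1.5 -0.6  1.3] w 0.005 q [-0.12  0.64  0.72  1.77 -0.52  0.93 -0.84]
```

>>> jog_arm:
  commands: "1 0.04 -0.003 0 0 0 0; 1 0.04 -0.003 0 0 0 0; 1 0.04 -0.003 0 0 0 0; 1 0.025 -0.002 0 0 0 0; 1 0.015 -0.001 0 0 0 0"

```text
clock: 18.7
position: [0.6091, -0.2627, 0.0968]
ee_rot: [2.116, -2.322, -0.0]
force: [-1.6, 0.0, -0.3]
width: 0.0
```

>>> jog_arm:
  commands: "1 0.007 0 0 0 0 0; 1 0.005 0 0 0 0 0; 1 0 0 0 0 0 0; 1 0 0 0 0 0 0; 1 0 0 0 0 0 0"

```text
clock: 19.2
position: [0.6116, -0.2629, 0.0971]
ee_rot: [2.115, -2.323, -0.0]
force: [-2.7, -0.4, -2.0]
width: 0.006
```

```bash
python3 -c "from h import *;st()"
```

```text
t 19.2 p [ 0.6116 -0.2629  0.0971] jawyaw -95.35 toolz [-3.e-04  1.e-04 -1.e+00] F [-2.7 -0.4 -2. ] w 0.006 q [-0.11  0.71  0.71  1.64 -0.53  0.99 -0.88]
```

>>> jog_arm:
  commands: "1 0.006 0 0 0 0 0; 1 0.006 0 0 0 0 0; 1 0.006 0 0 0 0 0; 1 0 0 0 0 0 0; 1 0 0 0 0 0 0"

```text
clock: 19.7
position: [0.6123, -0.263, 0.0968]
ee_rot: [2.11, -2.322, -0.012]
force: [-18.7, 3.7, 10.2]
width: 0.007
```

At .612 the lever met its end stop: 19 N with no more travel. Backing off, then rising and moving away.

>>> jog_arm:
  commands: "1 -0.03 0.002 0 0 0 0; 1 -0.06 0.004 0 0 0 0; 1 -0.08 0.006 0 0 0 0; 1 -0.08 0.006 0 0 0 0; 1 -0.06 0.005 0 0 0 0"

```text
clock: 20.2
position: [0.5236, -0.2561, 0.0976]
ee_rot: [-2.115, 2.322, -0.002]
force: [-0.2, -0.1, 0.3]
width: 0.006
```

>>> jog_arm:
  commands: "1 -0.03 0 0.08 0 0 0; 1 -0.03 0 0.12 0 0 0; 1 -0.05 0 0.14 0 0 0; 1 -0.05 0 0.14 0 0 0; 1 -0.03 0 0.06 0 0 0"

```text
clock: 20.7
position: [0.4678, -0.2576, 0.2631]
ee_rot: [-2.112, 2.321, -0.008]
force: [-0.2, 0.2, -0.7]
width: 0.007
```

>>> jog_arm:
  commands: "1 0 -0.05 0 0 0 0; 1 0 -0.1 0 0 0 0; 1 0 -0.1 0 0 0 0; 1 0 -0.05 0 0 0 0; 1 0 0 0 0 0 0"

```text
clock: 21.2
position: [0.4669, -0.3487, 0.2597]
ee_rot: [2.111, -2.326, 0.004]
force: [-0.3, -0.5, -0.7]
width: 0.001
```

Run:
```python
from h import *
d=shot('top','t7');s=shot('side','s7');st()
cv2.imwrite('pics/m7.png',np.hstack([cv2.resize(d['pixels'][90:290,220:420,::-1],(400,400),interpolation=cv2.INTER_CUBIC),cv2.resize(s['pixels'][80:300,230:450,::-1],(400,400),interpolation=cv2.INTER_CUBIC)]))
P=pts(d)
for n in('s0','s7'):
  q=load(n);h=cv2.cvtColor(q['pixels'],cv2.COLOR_RGB2HSV);m=(h[...,1]>200)&((h[...,0]<5)|(h[...,0]>175))&(h[...,2]>120);m[:, :270]=0;m[:,360:]=0;m[:220]=0;m[300:]=0
  print(n,'knob',m.sum(),np.median(pts(q)[m],0))
```

```text
t 21.3 p [ 0.4675 -0.3459  0.2592] jawyaw -95.36 toolz [ 7.e-04  0.e+00 -1.e+00] F [-0.4  0.9 -0. ] w 0.006 q [-0.06  0.42  0.88  1.68 -0.35  1.2  -0.76]
s0 knob 81 [ 0.56464559 -0.25620677  0.11587104]
s7 knob 96 [ 0.63970321 -0.26340178  0.1147274 ]
```

View pics/m7.png

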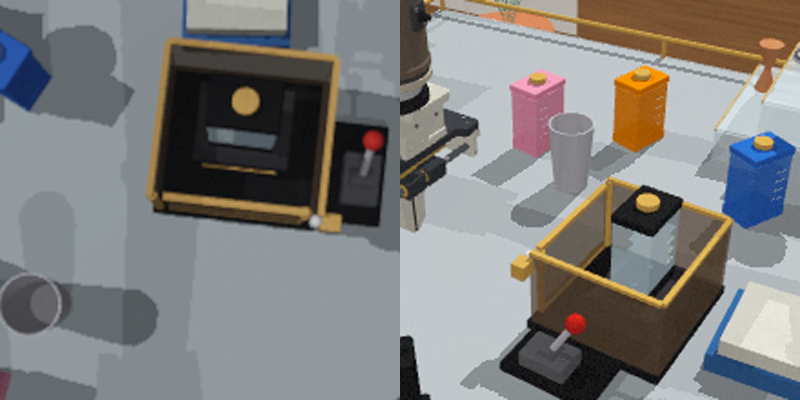

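The knob moved 75 mm of the expected 76. The door is shut from (155,195) to (315,215), the jug is upright, and the tin is in place. Handing in.

```bash
python3 -c "from h import *;print(arm.sign_off())"
```

```text
the job is handed in; nothing more can be done
None
```

I did the three steps in the order asked and handed the job in at about 21 s of the 64 s allowed. The sign-off gives no verdict.

- **Jug:** I lowered it in the grip until its underside met the deck at 0.060 m, then released it. Its cap then read 203 mm up against 204 mm expected, and it stands upright.
- **Door:** I pushed it shut to its hard stop, and it stayed flush in the views taken after the tool left.
- **Lever:** I swung it over to its end stop. The knob moved 75 mm against 76 mm expected, and the tool is clear of everything.
- **Bystanders:** The tin was in place in the last views. I never went near the press, but my final close-up did not include it.

**Checks that disagreed:**
- **Door push:** My last confirming push on the door reached about 50 N along x and 42 N along z at the wrist (about 66 N together). That is under the 120 N wrist limit. It was on the closed fingertips; the gripper's body was not in contact as far as I can tell. It was still firmer than I intended.
- **Grip width:** The jaws read 63.5 mm on the jug instead of the 60 mm of its body, even after I gripped again 4 mm lower. The pads may have been partly on the lid, but the jug never slipped.

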